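Catch plate in, leaking battery up in the tongs

TASK

Slide the flat catch plate fully home into the slot of its holder, nose against the stop. Then take the leaking battery with the spring tongs, never touching it with the gripper itself, and finish while still holding the tongs squeezed on it, the battery raised about 10 cm above the part of the plate that lies in the holder. Leave the mug, the timer and the tile bundle where they are.

Things in the scene. Friction and masses are not known exactly. Their poses are not given: they have to be found in the camera images.
- plate_grip (a point): centre of the upright black grip rib of the catch plate, a loose flat aluminium plate 150 x 60 x 6 mm (0.2 kg). Rib: across the plate, 40 mm long (y), 10 mm thick (x), 32 mm high, on the plate near its back edge; this point is 22 mm above the plate's underside (rib top 38 mm, plate top 6 mm), 65 mm behind the plate's middle. x points along the plate to its nose, z up
- plate_nose (a point): middle of the plate's front (nose) edge, half-way up its 6 mm thickness; 140 mm ahead of plate_grip along the plate's x. Nose corners are rounded
- holder_mouth (a point): middle of the slot's entry, 3 mm above the table; x points into the slot. The holder is a grey fixture fixed to the table, without a floor (the plate slides on the table): two rails 12.5 mm high, 63 mm apart inside, with lips 7 mm inward over the plate's edges (8.5 mm free height under them). Before the mouth, guides as high as the rails flare out for 16 mm
- holder_stop (a point): middle of the inner face of the stop that closes the slot's far end, 3 mm above the table, 80 mm beyond holder_mouth along x; the plate is home when plate_nose is here. The rib's centre then stays outside, 60 mm before holder_mouth
- holder_center (a point): middle of the holder's slot, half-way between mouth and stop, 6 mm above the table: the middle of the inserted part of the plate, over which the battery is to be held.
- tongs_grip (a point): middle between the black grip flats of the steel spring tongs (0.1 kg, 195 mm long), lying with both arms flat on the table, 26 mm high; this point is 13 mm up, near the balance point. x points to the tips (ends 100 mm ahead; pivot 85 mm behind), z up. The flats are 66 mm long, 26 mm high, 57 mm apart over their outer faces when open, 41 mm when the tips grip the battery
- tongs_tip (a point): point midway between the tip pads while the tongs are open, 88 mm ahead of tongs_grip. Pads: flat, 26 mm long, 26 mm high, 50 mm apart when open
- tongs: the tongs as a whole (its right-hand arm); origin below tongs_grip at table height, same axes. A spring opens them: squeezing at the flats takes 3.5 N to begin closing, 6.3 N to close on the battery, more to grip it (15 to 20 N is good). Finger ridges stand 2 mm out at both ends of the flats, leaving 53 mm between them
- tong_arm: the hinged left-hand arm of the tongs; origin on the pivot, 85 mm behind tongs_grip. It turns about z against the spring, 0.19 rad when the tips are on the battery, 0.28 rad at the most
- battery_center (a point): centre of the battery, a plain upright cylinder 15 mm thick and 50 mm high standing loose on its end (23 g); this point is 25 mm above its foot
- battery: the same battery; origin at the middle of its foot
- tea_mug: bystander: mug 78 x 112 x 92 mm, origin under its middle
- wind_timer: bystander: wind-up timer 54 x 60 x 66 mm, origin under its middle
- tile_bundle: bystander: banded bundle of tiles 49 x 72 x 34 mm, origin under its middle

How it is judged (in metres and radians):
On the way, in this order (a step that is already met when the one before it is completed fails the run):
1. the plate is fully home in the holder (x of plate_nose in the frame of holder_stop between -0.004 and 0.004 m and y of plate_nose in the frame of holder_stop between -0.004 and 0.004 m and height (world z) of plate_nose below 0.009 m and angle between the x axis of plate_nose and the x axis of holder_stop, either way round below 0.08 rad), for 0.2 s.
2. the battery is lifted off the table by the squeezed tongs, plate still home (all of step 1 and contact force between tong_arm and battery above 0.5 N and contact force between the fingers and tongs above 1 N and contact force between the fingers and battery below 0.2 N and height (world z) of battery_center above 0.06 m), for 0.2 s.
At the end, for the whole second after the job is handed in: the plate's nose within 4 mm of the stop and flat in the slot; the battery pinched by the tongs (over 0.5 N), which the fingers hold, no finger on the battery; its centre 85 to 200 mm above the table, within 35 mm sideways of the middle of the slot, and still (all of step 1 and contact force between tong_arm and battery above 0.5 N and contact force between the fingers and tongs above 1 N and contact force between the fingers and battery below 0.2 N and height (world z) of battery_center between 0.085 and 0.2 m and horizontal distance between battery_center and holder_center below 0.035 m and linear speed of battery below 0.03 m/s); the arm keeps its last pose, push and grip.
It fails at once if the gripper touches the battery (contact force between the fingers and battery above 0.5 N).
It fails at once if the mug is moved more than 30 mm (distance of tea_mug from where it was at the start of the episode above 0.03 m).
It fails at once if the timer is moved more than 30 mm (distance of wind_timer from where it was at the start of the episode above 0.03 m).
It fails at once if the bundle is moved more than 30 mm (distance of tile_bundle from where it was at the start of the episode above 0.03 m).
It also fails if it takes over 64 s, if anything falls off the work surface, if the arm or the gripper's body presses on something with over 40 N, if the wrist force passes 120 N, or if a joint passes its speed limit or range.

ROBOT

A 6-joint arm with a two-finger parallel gripper is mounted at the origin on a cart in front of the work surface, level with it; the furniture and walls round the work are solid. World frame = base frame: x ahead of the robot, y to its left, z up, the work surface at z = 0. Lengths are in m, angles in degrees, forces in N, time in s.
With the tool pointing down it reaches from about 0.375 to 0.825 m from the base axis. Payload 5.5 kg.
Tool frame: the origin (TCP) lies at the very end of the fingers, on their centre line; the grasp point (between the pads) lies 19 mm behind it (arm.hold_point_z is the distance from the TCP to the grasp point, in m); z points along the fingers, y is the direction in which the jaws open and shut (so a half turn about z gives the same grasp; the last joint's range is limited). The gripper opens to 85 mm and grips with 20 to 120 N. Pads are 22 mm wide; open, the fingers measure 114 mm over their backs; the gripper's body (76 mm by 85 mm) begins 54 mm behind the grasp point. The pads swing forward as they close: fully open they stand 13 mm farther back than shut.
Start: joints at [-63.77, 17.962, -2.699, 69.339, 0, 90], TCP at [0.265, -0.538, 0.231] pointing down, gripper open.
Joint ranges: [-152.73, 152.73], [-39.44, 99.34], [-58.76, 71.6], [-118.89, 123.64], [-81.53, 83.1], [-180, 180]. Speed limits (degrees/s): [136.94, 136.94, 172.46, 180, 180, 180].

INTERFACE

Orientations are given as [roll, pitch, yaw] about the fixed x, y, z axes, in that order (R = Rz(yaw) Ry(pitch) Rx(roll)).
In Python, from station import get_state, eyes, job_done, arm gives the robot as it stands. The module is installed in compiled form; this text tells all that it offers.
- The arm moves only by the shell command python3 -m handwheel 'ROWS'. ROWS is text: rows parted by semicolons, each of 5 numbers parted by spaces: the closure in counts, from 0 (fully open) to 255 (shut), then the shift along the tool's x, y, z in mm, then the turn about the tool's z in rad. In form: jaw tx ty tz yaw; .... A call has 1 to 8 rows; each row is the pose to reach, as a shift and turn from the pose commanded when the call began, along the tool's axes at that moment; what a row does not reach only later rows make up. A row lasts 1/8 s, in which the tool goes at most 62.5 mm and 10.7 degrees, less where a joint would pass 70% of its speed; a pose out of reach is approached as far as the arm can. A call with a gripper value outside its range is refused whole. The fingers move at their own pace and stop on an object; the grip force is fixed at half the most. Time passes only in rows, so rows that repeat a pose let the fingers close. It gives the time, the measured TCP pose, the force and the opening at its end, in the units of the state.
- get_state(): the state, without advancing time (a new reading comes with each control period).
- eyes.read_camera(name): name is "scene" or "top" or "wrist"; returns a dict with "image" (480x640x3 uint8, blue, green, red), "depth" (480x640 float32, m along the optical axis (not along the pixel's ray), 0 where there is no reading), "fx", "fy", "cx", "cy" (pixels), "world_to_cam" (4x4, takes a point from world to camera coordinates). Camera axes: x right, y down, z forward; pixel columns grow to the right and rows downward; lengths in m; the calibration is good to about 2 mm. A picture is of the moment at which its call begins.
- job_done(): hands the job in, once; it reports no verdict.
The state is a dict: "time_s": time; "joint_positions": joint angles; "dq": joint speeds; "effort": joint torques, N m; "tool_pos": TCP position; "eef_rot": TCP orientation; "contact_force": force on the tool from outside, world axes, zero at the start; "ft_torque": the same for the moment, N m; "finger_gap": finger opening in m.
Only numpy, scipy, OpenCV 4.12 (cv2) and the standard library are available. Lean on these libraries where they do the work, as an engineer would, in place of code of your own. Each camera call takes 0.05 s, during which the arm holds its last target.

## Working session

There is one attempt and no reset: what is moved stays moved. The work goes in short steps, Python scripts to look and compute and a shell command to move; the robot and the scene stay as the last step left them, time stands still between calls to the robot, and variables do not carry over. Pictures are saved under pics/ and viewed, and the job is handed in when it is done.

```bash
mkdir -p pics
python3 - <<'E'
from station import get_state, eyes, arm
import cv2,numpy as np
print(get_state()); print([a for a in dir(arm) if a[0]!='_'], arm.hold_point_z)
for n in ("scene","top","wrist"):
    d=eyes.read_camera(n); cv2.imwrite(f"pics/{n}0.png",d["image"]); np.savez(f"{n}0.npz",**d)
    W=np.linalg.inv(d["world_to_cam"]);print(n,W.round(3).tolist(),d["fx"],d["cx"],d["cy"])
E
```

```text
{'time_s': 0.0, 'joint_positions': array([-6.37710491e+01,  1.80029412e+01, -2.75452990e+00,  6.93400555e+01,
        4.09605833e-04,  9.00000277e+01]), 'dq': array([-0.03837241, -0.00654639,  0.06169496,  0.04469264, -0.00374227,
        0.03910611]), 'effort': array([-7.40921987e-04, -5.39589393e+01,  3.39750588e+01,  1.91445061e-02,
       -1.78348373e-04, -5.08521396e-06]), 'tool_pos': array([ 0.26492017, -0.53769751,  0.23044534]), 'eef_rot': array([-1.79902473e+02, -4.09558072e-04,  2.62289225e+01]), 'contact_force': array([ 0.01243842, -0.15801251, -0.2318037 ]), 'ft_torque': array([-0.04410504, -0.00016254, -0.00197463]), 'finger_gap': 0.08537558252542693}
['MotionError', 'hold_point_z'] 0.0187
scene [[-0.868, -0.219, 0.445, -0.046], [-0.496, 0.377, -0.782, 1.036], [0.004, -0.9, -0.436, 0.635], [0.0, 0.0, 0.0, 1.0]] 488.2754892184278 320.15029195885194 244.18312614329335
top [[0.025, -0.997, 0.073, 0.447], [-1.0, -0.024, 0.015, -0.019], [-0.013, -0.074, -0.997, 1.326], [0.0, 0.0, 0.0, 1.0]] 557.1108964031912 324.55670680764104 232.19060780726983
wrist [[0.442, -0.848, -0.293, 0.341], [-0.897, -0.418, -0.142, -0.501], [-0.002, 0.326, -0.946, 0.373], [0.0, 0.0, 0.0, 1.0]] 423.8947859698668 318.2269199820125 235.7015363057954
```

View pics/top0.png

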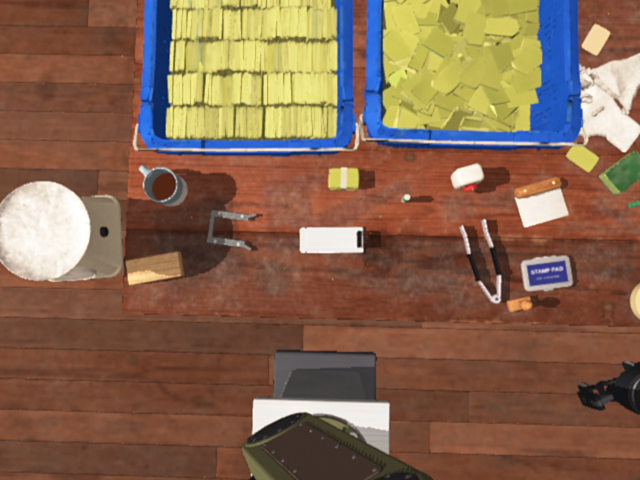

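View pics/scene0.png

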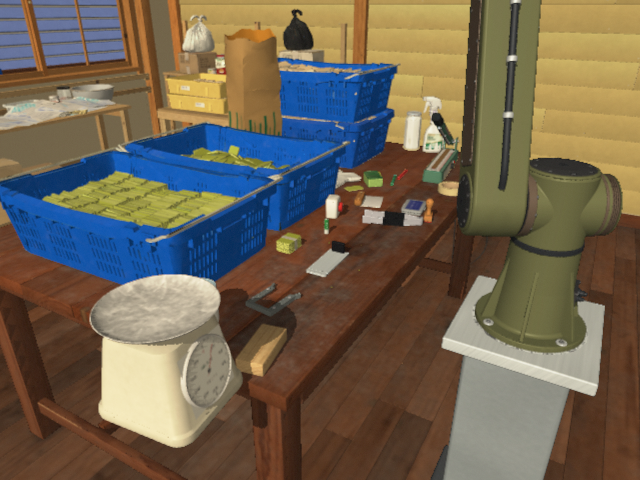

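Top view: holder at about (230,230) with its mouth to the right, plate at (333,240) with its rib at (365,240), battery at (405,198), tongs at (483,260) with tips up. Bystanders: bundle (343,179), timer (467,177), mug (163,185). Next, a zoom to measure.

```bash
cat > h.py <<'E'
import numpy as np,cv2
def ray(d,u,v,z):
    u=np.atleast_1d(u).astype(float);v=np.atleast_1d(v).astype(float)
    W=np.linalg.inv(d["world_to_cam"]);c=W[:3,3]
    r=np.stack([(u-d["cx"])/d["fx"],(v-d["cy"])/d["fy"],np.ones_like(u)],1)@W[:3,:3].T
    return c+r*((z-c[2])/r[:,2])[:,None]
def proj(d,p):
    p=np.atleast_2d(p); q=p@d["world_to_cam"][:3,:3].T+d["world_to_cam"][:3,3]
    return np.stack([q[:,0]/q[:,2]*d["fx"]+d["cx"],q[:,1]/q[:,2]*d["fy"]+d["cy"]],1)
def cloud(d):
    v,u=np.mgrid[:480,:640];z=d["depth"];W=np.linalg.inv(d["world_to_cam"])
    P=np.stack([(u-d["cx"])/d["fx"]*z,(v-d["cy"])/d["fy"]*z,z],-1)
    return P@W[:3,:3].T+W[:3,3]
def crop(im,x0,y0,w,h,s,fn):
    cv2.imwrite(fn,cv2.resize(im[y0:y0+h,x0:x0+w],None,fx=s,fy=s,interpolation=cv2.INTER_CUBIC))
E
python3 - <<'E'
from h import *
d=dict(np.load("top0.npz"));im=d["image"]
crop(im,190,160,200,110,4,"pics/t1.png")
crop(im,390,160,140,150,4,"pics/t2.png")
P=cloud(d)
for n,(u,v) in dict(table=(300,280),holderarm=(230,214),plate=(330,240),rib=(364,239),bat=(405,197),tong=(493,270),mug=(163,172),timer=(465,172),bundle=(343,178)).items(): print(n,P[v,u].round(4))
E
```

```text
table [ 0.429   0.0573 -0.0021]
holderarm [0.5812 0.2272 0.0125]
plate [ 0.5255 -0.0118  0.0054]
rib [ 0.53   -0.0925  0.003 ]
bat [ 0.6267 -0.1828  0.0465]
tong [ 0.464  -0.3982  0.0026]
mug [0.6716 0.3797 0.0509]
timer [ 0.684  -0.3154  0.0682]
bundle [ 0.6696 -0.0388  0.0358]
```

View pics/t1.png

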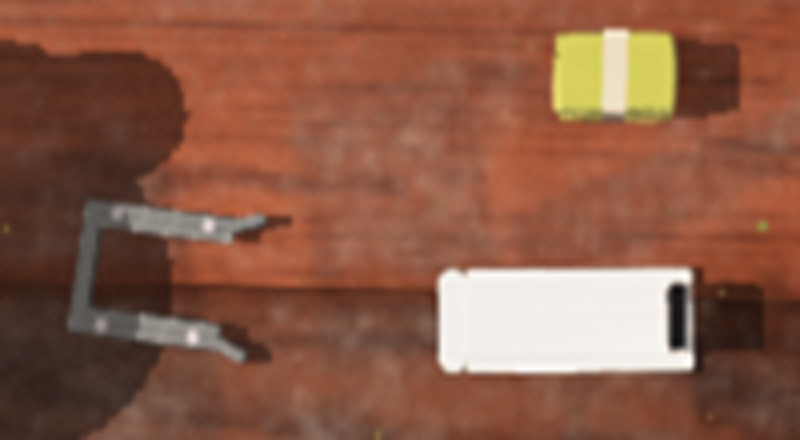

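View pics/t2.png

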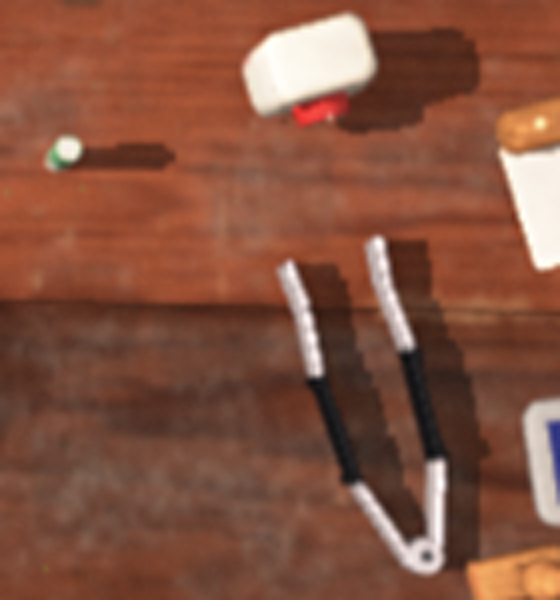

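Run:
```python
from h import *
d=dict(np.load("top0.npz"));im=d["image"].astype(int)
B,G,R=im[...,0],im[...,1],im[...,2]
def box(m,x0,y0,x1,y1,z,name):
    k=np.zeros(m.shape,np.uint8);k[y0:y1,x0:x1]=m[y0:y1,x0:x1]*255
    n,l,s,c=cv2.connectedComponentsWithStats(k)
    for i in np.argsort(-s[1:,4])[:2]+1:
        if s[i,4]<12: continue
        v,u=np.nonzero(l==i);p=ray(d,u,v,z)[:,:2]*1000
        r=cv2.minAreaRect(p.astype(np.float32))
        print(name,s[i,4],np.round(r[0],1),np.round(r[1],1),round(r[2],2),"mean",p.mean(0).round(1))
w=(im.min(2)>150)
box(w,290,215,370,262,.006,"plate")
k=(im.max(2)<60)
box(k,350,228,372,252,.038,"rib")
box(k,460,235,510,290,.026,"flats")
g=(im.max(2)-im.min(2)<35)&(im.max(2)>60)
box(g,200,200,265,255,.0125,"holder")
for pt in [(85,203),(110,205),(235,218),(225,242),(70,328),(90,308),(215,347),(222,326),(106,228),(268,216),(240,362)]:
    print(pt,(ray(d,190+pt[0]/4-.375,160+pt[1]/4-.375,.0125)[0,:2]*1000).round(1))
print("bat top",ray(d,390+68/4-.4,160+150/4-.4,.05)*1000, "foot",ray(d,390+52/4,160+163/4,.0)*1000)
print("pivot",ray(d,390+426/4-.4,160+553/4-.4,.026)*1000)
for t in [(288,262),(375,240)]: print("tip",ray(d,390+t[0]/4-.4,160+t[1]/4-.4,.026)*1000)
```

```text
plate 1539 [526.8 -14.1] [ 59.5 147.4] 1.4 mean [526.4 -10.6]
rib 84 [518.7 -98.8] [37.1 16.2] 1.08 mean [520.  -99.3]
rib 44 [527.5 -79. ] [32.5  4.6] 1.17 mean [527.8 -78.9]
flats 187 [ 487.  -407.7] [68.8 33.9] 14.22 mean [ 488.9 -399.7]
flats 139 [ 470.1 -347.5] [63.6 14.7] 21.63 mean [ 469.9 -347.3]
holder 1135 [548.2 231.1] [129.5 129.9] 88.13 mean [541.4 245.1]
(85, 203) [588.8 273.1]
(110, 205) [587.9 258.2]
(235, 218) [581.9 183.5]
(225, 242) [567.5 188.9]
(70, 328) [514.2 279. ]
(90, 308) [526.3 267.6]
(215, 347) [505.  192.6]
(222, 326) [517.5 188.9]
(106, 228) [574.1 260. ]
(268, 216) [583.6 163.9]
(240, 362) [496.5 177.5]
bat top [[ 626.02745247 -185.98844193   50.        ]] foot [[ 624.05802668 -184.07840561    0.        ]]
pivot [[ 399.63508647 -398.81368347   26.        ]]
tip [[ 566.49698935 -318.21206784   26.        ]]
tip [[ 580.59298274 -368.74260483   26.        ]]
```

Run:
```python
from h import *
d=dict(np.load("scene0.npz"));im=d["image"]
crop(im,235,200,200,130,4,"pics/s1.png")
```

```text
(no output)
```

View pics/s1.png

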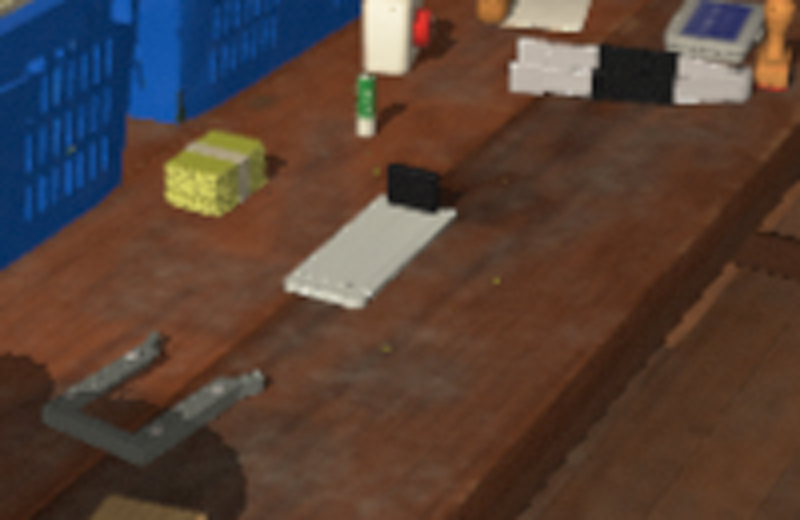

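View pics/wrist0.png

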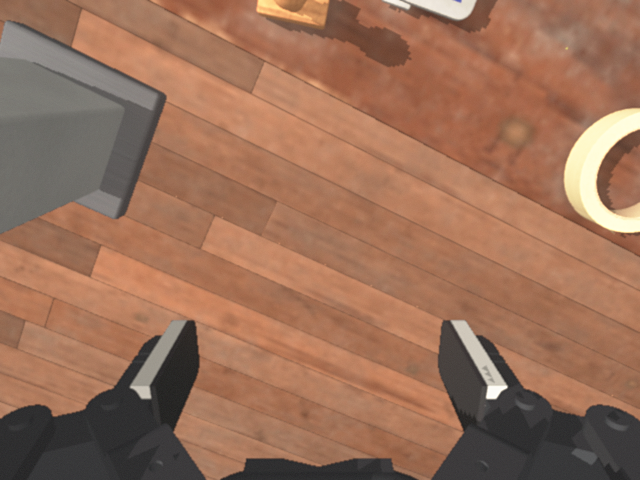

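Scene crop: plate and holder lie flat, tongs lie open, battery stands free. First numbers: rib about (0.528,-0.079), plate yaw about 91°, holder mouth about (0.544,0.187) with yaw about 85°. Next I move to a viewpoint above plate and holder.

```bash
python3 -m handwheel '0 55 -52 0 0.1; 0 110 -104 0 0.2; 0 164 -156 0 0.3; 0 219 -208 0 0.433; 0 274 -260 0 0.433; 0 329 -312 0 0.433; 0 383 -364 0 0.433; 0 438 -416 0 0.433'; python3 -m handwheel '0 60 0 0 0; 0 60 0 0 0; 0 20 0 0 0' | head -0
python3 - <<'E'
from station import *
print(get_state()["tool_pos"],get_state()["eef_rot"])
E
```

```text
time_s: 1.15
tool_pos: [0.4386, -0.0672, 0.2314]
eef_rot: [180.0, -0.0, 1.4]
contact_force: [1.6, -1.2, 0.8]
finger_gap: 0.0853
[ 0.45914557 -0.06855445  0.23035878] [-1.79996062e+02  6.72197524e-02  1.48219646e+00]Exception ignored on flushing sys.stdout:
BrokenPipeError: [Errno 32] Broken pipe
```

```bash
python3 -m handwheel '0 10 -58 -10 0; 0 20 -116 -20 0; 0 25 -165 -30 0; 0 25 -165 -30 0; 0 25 -165 -30 0'
python3 - <<'E'
from station import *
from h import *
for n in ("wrist",):
    d=eyes.read_camera(n); cv2.imwrite(f"pics/{n}1.png",d["image"]); np.savez(f"{n}1.npz",**d)
print(get_state()["tool_pos"],get_state()["eef_rot"])
E
```

```text
time_s: 2.15
tool_pos: [0.4824, 0.0525, 0.261]
eef_rot: [-177.8, 0.1, 4.8]
contact_force: [-0.6, 0.2, 0.3]
finger_gap: 0.0854
[0.48227637 0.05233699 0.26084848] [-1.77826650e+02  1.25973888e-01  4.76631133e+00]
```

View pics/wrist1.png

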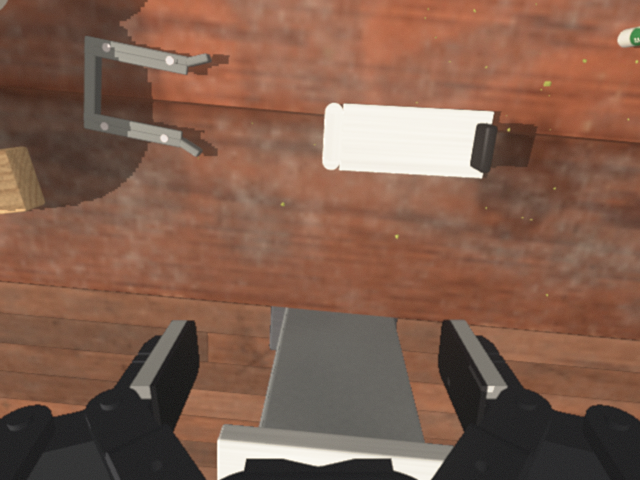

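```bash
python3 -m handwheel '0 0 0 0 0; 0 0 0 0 0'
python3 - <<'E'
from station import *
s=get_state();print(s["joint_positions"].round(2),s["dq"].round(2),s["tool_pos"],s["eef_rot"])
E
```

```text
time_s: 2.45
tool_pos: [0.4825, 0.0528, 0.2611]
eef_rot: [-177.8, 0.1, 4.8]
contact_force: [-0.1, -0.5, -0.1]
finger_gap: 0.0852
[  4.74   5.03 -14.83  70.23   2.2  179.94] [ 0.23 -0.01  0.23  0.05  0.08 -0.04] [0.48253811 0.05275356 0.26107916] [-1.77797411e+02  9.29649224e-02  4.79600673e+00]
```

Joint 6 sits at its +180° limit, so I'll take the half-turned grasp instead. Wrist view: holder stop bar at about (92,82), flares ending at about (205,60) and (200,152), plate at (325–490,140), rib at (483,147). Zoom on the holder.

Run:
```python
from h import *
d=dict(np.load("wrist1.npz"));im=d["image"]
crop(im,70,20,160,140,5,"pics/w1h.png")
crop(im,310,90,200,100,4,"pics/w1p.png")
```

```text
(no output)
```

View pics/w1h.png

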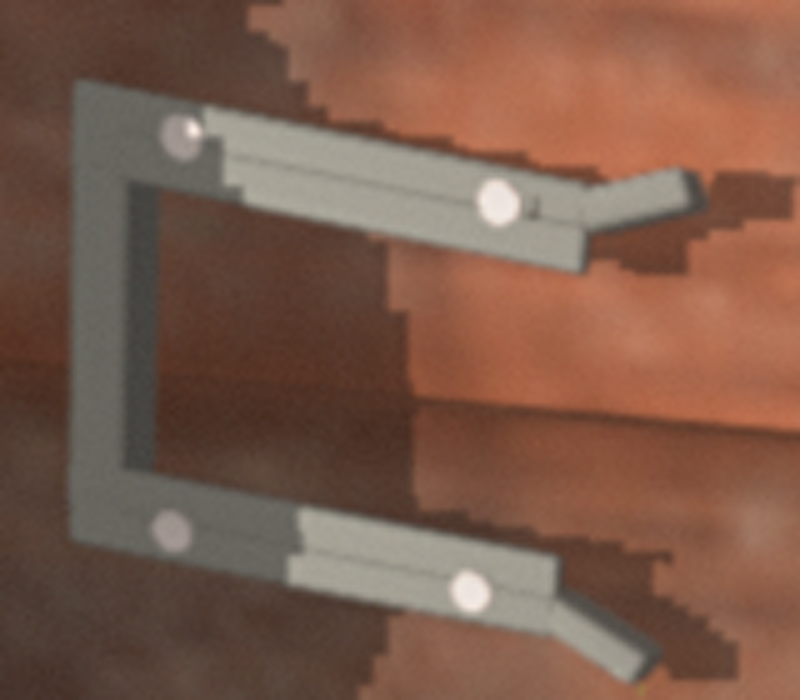

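View pics/w1p.png

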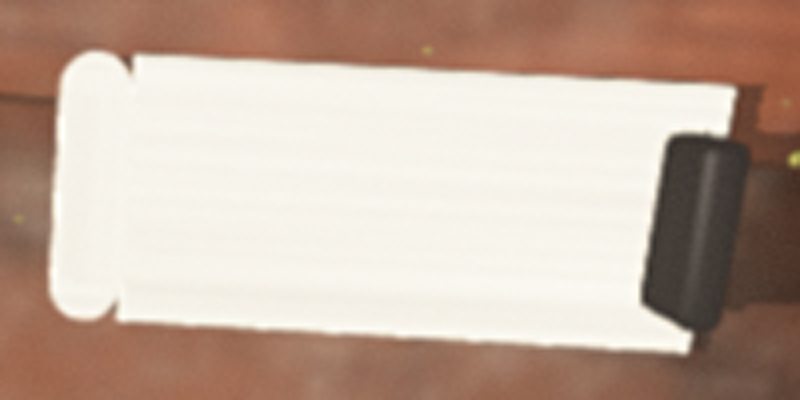

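Run:
```python
from h import *
d=dict(np.load("wrist1.npz"))
def P(a,z,x0=70,y0=20,s=5): a=np.array(a,float);return ray(d,x0+a[:,0]/s-.5+.5/s,y0+a[:,1]/s-.5+.5/s,z)[:,:2]*1000
h=P([(76,80),(72,542),(128,182),(124,468),(586,272),(558,556),(590,186),(552,634)],.0125)
print(h.round(1))
n=["","","stopU","stopL","lipU","lipL","outU","outL"]
axis=lambda a,b: np.degrees(np.arctan2(*(a-b)[::-1]))
print("inner width stop",np.linalg.norm(h[2]-h[3]),"mouth",np.linalg.norm(h[4]-h[5]),"outer",np.linalg.norm(h[6]-h[7]),np.linalg.norm(h[0]-h[1]))
print("yaws",axis(h[2],h[4]),axis(h[3],h[5]),axis(h[0],h[6]),axis(h[1],h[7]),"perp",axis(h[2],h[3])+90,axis(h[6],h[7])+90,axis(h[0],h[1])+90)
print("stop mid",(h[2]+h[3])/2,"mouth mid",(h[4]+h[5])/2,(h[6]+h[7])/2)
p=P([(134,55),(738,88),(690,354),(116,320)],.006,310,90,4)
print(p.round(1),"yaw",axis(p[0],p[1]),axis(p[3],p[2]),"backmid",(p[1]+p[2])/2)
q=P([(80,50),(54,190),(86,320)],.004,310,90,4);print(q.round(1))
r=P([(672,138),(748,146),(722,328)],.038,310,90,4);print(r.round(1), "rib c",(r[0]+r[2])/2)
```

```text
[[592.7 271.1]
 [514.7 279.6]
 [577.1 263.6]
 [528.8 268.7]
 [569.  183.7]
 [520.  189.7]
 [583.  182.7]
 [505.8 191.2]]
inner width stop 48.629246219587195 mouth 49.37966486484175 outer 77.6368560494306 78.39467995041271
yaws 84.22392706257692 83.69115061127798 83.7672264296955 84.25598971790264 perp 83.94032456846556 83.72524990155463 83.79545031912461
stop mid [552.93919085 266.11998613] mouth mid [544.53547625 186.71081678] [544.42726062 186.95389763]
[[556.   45.4]
 [560.3 -88.8]
 [500.6 -90.7]
 [496.4  43.5]] yaw 91.84837720622832 91.76044455577332 backmid [530.434872   -89.71117577]
[[556.   57.5]
 [524.8  60.6]
 [495.4  50.5]]
[[550.  -66.1]
 [549.8 -81.8]
 [512.1 -84.6]] rib c [531.05396992 -75.34884042]
```

Holder is consistent: yaw 83.9°, mouth (544.5,186.8), stop (552.9,266.1), 79.9 mm apart (should be 80). Plate yaw 91.8°, nose (525.6,60.3), rib (530,-79.5), length 150 as given. Now the half turn while going back over the rib.

```bash
python3 -m handwheel '0 5 17 0 -0.17; 0 10 34 0 -0.34; 0 15 50 0 -0.52; 0 20 67 0 -0.7; 0 25 84 0 -0.88; 0 30 100 0 -1.06; 0 35 117 0 -1.24; 0 40 134 0 -1.42'; python3 -m handwheel '0 0 0 0 -0.17; 0 0 0 0 -0.34; 0 0 0 0 -0.52; 0 0 0 0 -0.7; 0 0 0 0 -0.88; 0 0 0 0 -1.06; 0 0 0 0 -1.24; 0 0 0 0 -1.42';python3 -m handwheel '0 0 0 0 -0.1; 0 0 0 0 -0.2; 0 0 0 0 -0.2'
```

```text
time_s: 3.45
tool_pos: [0.534, -0.0775, 0.256]
eef_rot: [-179.6, -2.2, 86.5]
contact_force: [-0.0, 0.3, 1.0]
finger_gap: 0.0849
time_s: 4.45
tool_pos: [0.5338, -0.077, 0.256]
eef_rot: [177.9, -0.7, 167.9]
contact_force: [-0.8, 0.9, -0.3]
finger_gap: 0.0857
time_s: 4.82
tool_pos: [0.5338, -0.0769, 0.256]
eef_rot: [177.8, -0.3, 179.0]
contact_force: [0.2, -0.3, -0.2]
finger_gap: 0.0856
```

The clipped move left a 2.2° tilt in the commanded pose. I'll undo it by running against the opposite joint-6 limit the mirrored way, watching the tilt.

```bash
python3 -m handwheel '0 0 0 0 -0.18; 0 0 0 0 -0.36; 0 0 0 0 -0.54; 0 0 0 0 -0.72; 0 0 0 0 -0.9; 0 0 0 0 -1.08; 0 0 0 0 -1.26; 0 0 0 0 -1.44'; python3 -m handwheel '0 0 0 0 -0.18; 0 0 0 0 -0.36; 0 0 0 0 -0.54; 0 0 0 0 -0.72; 0 0 0 0 -0.9; 0 0 0 0 -1.08; 0 0 0 0 -1.26; 0 0 0 0 -1.44';python3 -m handwheel '0 0 0 0 -0.05; 0 0 0 0 -0.05';  python3 - <<'E'
from station import *
s=get_state();print(s["joint_positions"].round(2))
E
```

```text
time_s: 5.82
tool_pos: [0.5339, -0.0768, 0.256]
eef_rot: [179.4, 2.1, -98.3]
contact_force: [-0.7, -0.2, -0.5]
finger_gap: 0.0854
time_s: 6.82
tool_pos: [0.5339, -0.0768, 0.256]
eef_rot: [-178.0, 0.8, -15.7]
contact_force: [-0.5, 0.7, -0.8]
finger_gap: 0.0851
time_s: 7.08
tool_pos: [0.5339, -0.0768, 0.2561]
eef_rot: [-177.9, 0.7, -13.2]
contact_force: [0.2, 0.3, 0.3]
finger_gap: 0.0854
[  -9.49   11.43   -8.     71.18    2.12 -176.28]
```

```bash
python3 -m handwheel '0 0 50 0 0; 0 0 100 0 0; 0 0 130 0 0; 0 0 130 0 0;0 0 130 0 0'; python3 -m handwheel '0 0 0 0 0';  python3 - <<'E'
from station import *
s=get_state();print(s["joint_positions"].round(2))
E
```

```text
time_s: 7.7
tool_pos: [0.518, -0.1594, 0.2513]
eef_rot: [179.8, 0.8, -17.1]
contact_force: [-0.0, -0.5, 0.6]
finger_gap: 0.0855
time_s: 7.82
tool_pos: [0.518, -0.1593, 0.2514]
eef_rot: [179.8, 0.8, -17.0]
contact_force: [-0.4, -0.2, -0.5]
finger_gap: 0.0857
[ -16.95   11.98   -7.9    70.94   -0.24 -179.94]
```

```bash
python3 -m handwheel '0 -2 -10 0 0.18; 0 -3 -20 10 0.36; 0 -5 -30 20 0.54; 0 -6 -40 40 0.72; 0 -8 -50 50 0.9; 0 -9 -60 60 1.08; 0 -10 -70 80 1.26; 0 -12 -80 100 1.44'; python3 -m handwheel '0 0 0 0 0.17; 0 0 0 0 0.34; 0 0 0 0 0.51; 0 0 0 0 0.69; 0 0 0 0 0.86; 0 0 0 0 1.03; 0 0 0 0 1.2; 0 0 0 0 1.37';python3 -m handwheel '0 0 0 0 0; 0 0 0 0 0';  python3 - <<'E'
from station import *
from h import *
d=eyes.read_camera("wrist"); cv2.imwrite(f"pics/wrist2.png",d["image"]); np.savez(f"wrist2.npz",**d)
s=get_state();print(s["joint_positions"].round(2),s["tool_pos"].round(4),s["eef_rot"].round(2))
E
```

```text
time_s: 8.82
tool_pos: [0.5286, -0.079, 0.1509]
eef_rot: [179.2, -0.1, -99.9]
contact_force: [0.4, -0.5, -0.3]
finger_gap: 0.0852
time_s: 9.82
tool_pos: [0.5284, -0.0794, 0.1513]
eef_rot: [180.0, -0.8, -178.3]
contact_force: [-0.1, -0.7, -0.6]
finger_gap: 0.0856
time_s: 10.07
tool_pos: [0.5283, -0.0797, 0.1513]
eef_rot: [180.0, -0.9, -177.9]
contact_force: [0.2, 0.2, -0.1]
finger_gap: 0.0853
[ -8.51  14.33 -18.31  58.21  -0.13 -10.58] [ 0.5283 -0.0798  0.1512] [ 179.97   -0.86 -177.92]
```

View pics/wrist2.png

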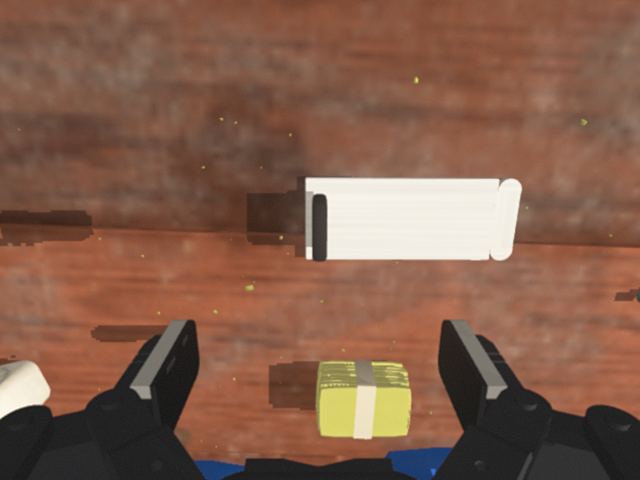

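Wrist view: the rib at (319,228) is centred between the fingers, and the bundle at (364,398) is clear. Descend and grip.

```bash
python3 -m handwheel '0 0 0 45 0; 0 0 0 90 0; 0 0 0 120 0; 0 0 0 139 0; 0 0 0 139 0;0 0 0 139 0'; python3 -m handwheel '255 0 0 0 0;255 0 0 0 0;255 0 0 0 0;255 0 0 0 0;255 0 0 0 0;255 0 0 0 0'
```

```text
time_s: 10.88
tool_pos: [0.5269, -0.08, 0.013]
eef_rot: [180.0, -0.8, -178.0]
contact_force: [-0.7, 0.1, 1.0]
finger_gap: 0.0855
time_s: 11.62
tool_pos: [0.5264, -0.08, 0.0125]
eef_rot: [180.0, -0.8, -178.1]
contact_force: [-0.3, -0.1, 4.9]
finger_gap: 0.009
```

```bash
python3 -m handwheel '255 0 20 0 0.03; 255 0 40 0 0.06; 255 0 60 0 0.09; 255 0 80 0 0.12; 255 0 98 0 0.138; 255 0 98 0 0.138; 255 0 98 0 0.138'
python3 - <<'E'
from station import *
from h import *
for n in("wrist","top"):
    d=eyes.read_camera(n); cv2.imwrite(f"pics/{n}3.png",d["image"]); np.savez(f"{n}3.npz",**d)
s=get_state();print(s["tool_pos"].round(4),s["eef_rot"].round(2))
E
```

```text
time_s: 12.5
tool_pos: [0.5233, 0.0185, 0.0125]
eef_rot: [180.0, -0.8, 174.1]
contact_force: [0.4, 4.7, 4.0]
finger_gap: 0.0087
[0.5233 0.0181 0.0125] [-179.99   -0.82  174.03]
```

View pics/wrist3.png

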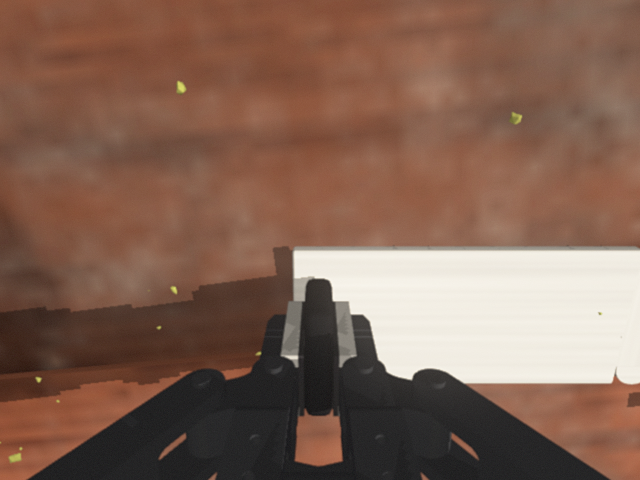

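Wrist view: rib held between the pads at (320,330). Plate edges at rows 247 and 383, back edge at column 293. Measure its lateral position against the holder.

Run:
```python
from h import *
d=dict(np.load("wrist3.npz"));im=d["image"].astype(int)
def edges(c):
    col=im[:,c].min(1)>150; r=np.nonzero(col[200:420])[0]+200; return r.min(),r.max()
s=np.array([.1063,.9943]);l=np.array([-s[1],s[0]]);st=np.array([552.9,266.1])
for c in (420,480,540,600):
    a,b=edges(c);p=ray(d,[c,c],[a-.5,b+.5],.006)[:,:2]*1000
    print(c,a,b,p.round(1).tolist(),"lat",((p-st)@l).round(2),"along",((p-st)@s).round(1))
t=dict(np.load("top3.npz"));w=t["image"].min(2)>150
k=np.zeros(w.shape,np.uint8);k[205:265,262:345]=w[205:265,262:345]
v,u=np.nonzero(k);p=ray(t,u,v,.006)[:,:2]*1000
r=cv2.minAreaRect(p.astype(np.float32));print("top",r)
crop(t["image"],190,170,200,110,4,"pics/t3.png")
```

```text
420 250 369 [[501.0, 58.9], [554.4, 57.3]] lat [ 29.58 -23.68] along [-211.6 -207.4]
480 250 382 [[503.4, 81.4], [563.5, 82.3]] lat [ 29.63 -30.07] along [-188.9 -181.6]
540 250 382 [[505.7, 104.0], [566.1, 107.5]] lat [ 29.69 -30.01] along [-166.2 -156.3]
600 250 382 [[508.1, 126.5], [568.8, 132.7]] lat [ 29.75 -29.96] along [-143.6 -130.9]
top ((538.6243896484375, 136.1039276123047), (62.251564025878906, 28.617076873779297), 1.9018561840057373)
```

View pics/t3.png

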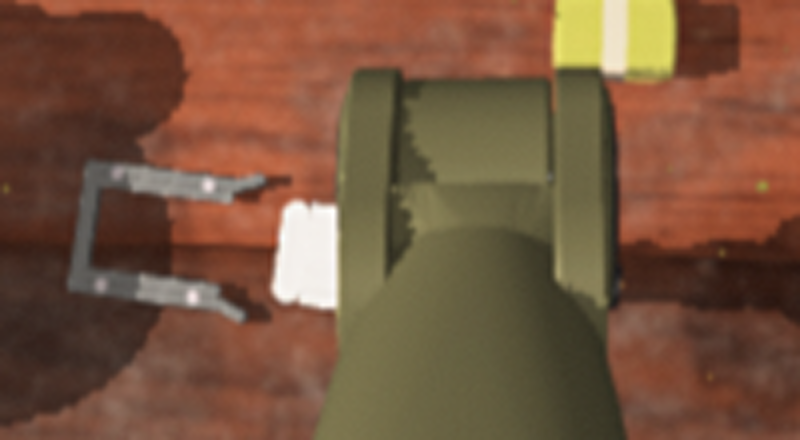

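Lateral offset is 0.2 mm and yaw is within 0.1°. Slide in along tool y.

```bash
python3 -m handwheel '255 0 10 0 0; 255 0 20 0 0; 255 0 32 0 0; 255 0 44 0 0;255 0 56 0 0;255 0 56 0 0'; python3 -m handwheel '255 0 10 0 0; 255 0 20 0 0; 255 0 30 0 0; 255 0 40 0 0;255 0 47 0 0;255 0 47 0 0'
```

```text
time_s: 13.35
tool_pos: [0.5293, 0.0725, 0.0125]
eef_rot: [-179.8, -0.8, 174.0]
contact_force: [0.4, -1.6, 6.1]
finger_gap: 0.0091
time_s: 14.1
tool_pos: [0.5342, 0.1183, 0.0125]
eef_rot: [-179.7, -0.8, 173.9]
contact_force: [-0.8, -3.6, 7.4]
finger_gap: 0.0088
```

```bash
python3 -m handwheel '255 0 4 0 0; 255 0 7 0 0; 255 0 9 0 0; 255 0 9 0 0'; python3 -m handwheel '255 0 1 0 0; 255 0 2 0 0; 255 0 2 0 0';python3 -m handwheel '255 0 1 0 0; 255 0 1 0 0'
```

```text
time_s: 14.6
tool_pos: [0.5349, 0.1262, 0.0125]
eef_rot: [-179.6, -0.8, 173.9]
contact_force: [-0.8, -6.6, 9.6]
finger_gap: 0.0087
time_s: 14.98
tool_pos: [0.5351, 0.128, 0.0125]
eef_rot: [-179.6, -0.8, 173.9]
contact_force: [-0.3, -7.3, 10.0]
finger_gap: 0.0088
time_s: 15.22
tool_pos: [0.5351, 0.128, 0.0125]
eef_rot: [-179.5, -0.8, 173.9]
contact_force: [-1.4, -11.1, 11.8]
finger_gap: 0.0092
```

```bash
python3 -m handwheel '255 0 1 0 0; 255 0 2 0 0; 255 0 2 0 0;255 0 2 0 0'; python3 -m handwheel '255 0 1 0 0; 255 0 1 0 0;255 0 1 0 0'
python3 - <<'E'
from station import *
from h import *
for n in("wrist","top"):
    d=eyes.read_camera(n); cv2.imwrite(f"pics/{n}4.png",d["image"]); np.savez(f"{n}4.npz",**d)
crop(d["image"],190,170,200,110,4,"pics/t4.png")
d=dict(np.load("wrist4.npz"))
E
```

```text
time_s: 15.72
tool_pos: [0.5351, 0.128, 0.0125]
eef_rot: [-179.3, -0.8, 173.8]
contact_force: [-1.9, -17.6, 13.9]
finger_gap: 0.0089
time_s: 16.1
tool_pos: [0.5351, 0.1281, 0.0125]
eef_rot: [-179.2, -0.8, 173.8]
contact_force: [-3.2, -20.5, 13.8]
finger_gap: 0.0091
```

View pics/t4.png

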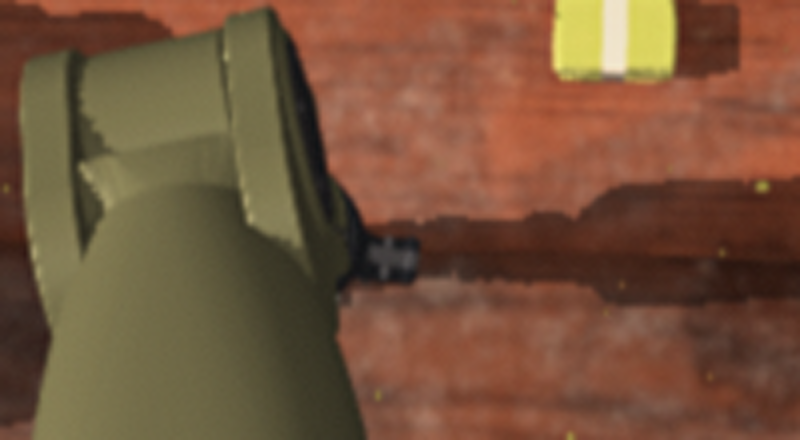

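View pics/wrist4.png

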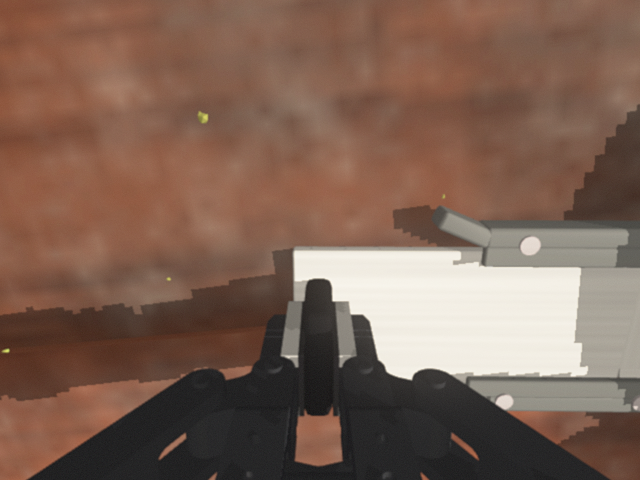

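Wrist view: the plate is between the rails under the lips, and the push stalls at y = 0.128 with the force climbing to 20 N (predicted stop 0.127). So it is home. Ease the push, open part way, rise, verify.

```bash
python3 -m handwheel '255 0 -2 0 0; 255 0 -3 0 0; 120 0 -3 0 0; 120 0 -3 0 0; 120 0 -3 0 0'; python3 -m handwheel '120 0 0 -20 0; 120 0 0 -70 0; 0 0 0 -120 0; 0 0 0 -180 0; 0 0 0 -200 0; 0 0 0 -200 0;0 0 0 -200 0'
python3 - <<'E'
from station import *
from h import *
for n in("wrist","top"):
    d=eyes.read_camera(n); cv2.imwrite(f"pics/{n}5.png",d["image"]); np.savez(f"{n}5.npz",**d)
s=get_state();print(s["tool_pos"].round(4),s["eef_rot"].round(2),s["joint_positions"].round(2))
E
```

```text
time_s: 16.82
tool_pos: [0.5346, 0.1322, 0.0117]
eef_rot: [-179.9, -0.9, 174.0]
contact_force: [0.1, -0.0, -0.1]
finger_gap: 0.045
time_s: 17.7
tool_pos: [0.537, 0.1322, 0.2105]
eef_rot: [-179.9, -1.0, 174.0]
contact_force: [-0.5, -0.0, 0.4]
finger_gap: 0.0858
[0.5367 0.1321 0.2101] [-179.84   -1.03  174.03] [ 13.71  14.3  -10.37  66.35   0.2   19.68]
```

View pics/wrist5.png

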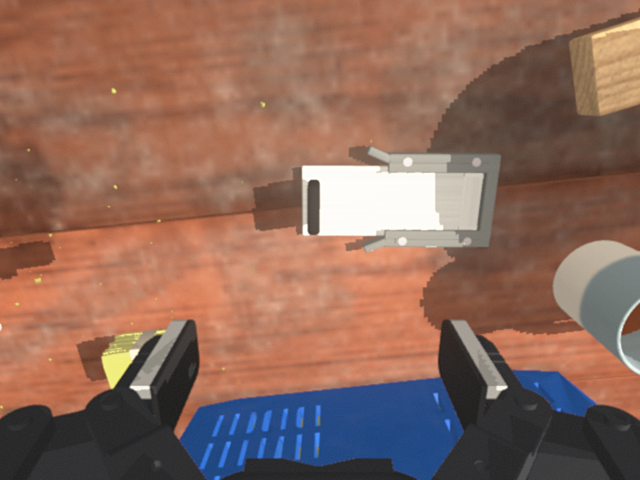

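Run:
```python
from h import *
d=dict(np.load("wrist5.npz"))
crop(d["image"],290,140,215,115,3.7,"pics/w5.png")
s=np.array([.1063,.9943]);l=np.array([-s[1],s[0]]);st=np.array([552.9,266.1])
p=ray(d,[302.5,302.5],[167,235],.006)[:,:2]*1000
print(p,((p-st)@s),((p-st)@l))
```

```text
[[509.26257177 121.14218811]
 [567.62381914 114.3501456 ]] [-148.77021098 -149.31973825] [ 27.97967948 -30.7709029 ]
```

View pics/w5.png

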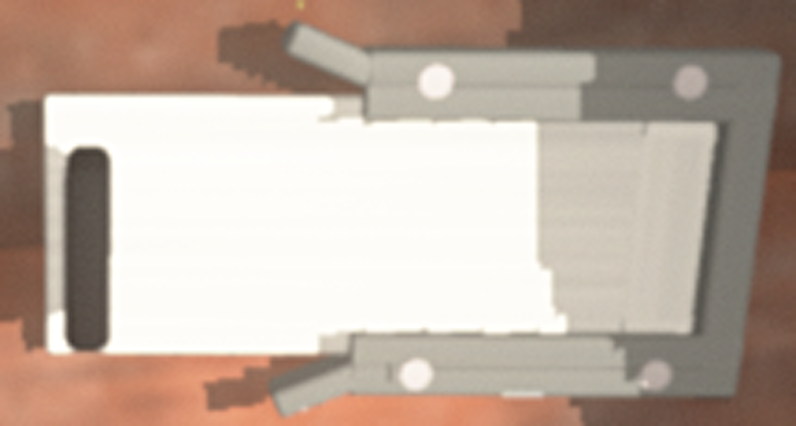

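The dark inner face of the stop shows right beside the nose, and the back edge is 149 mm before the stop, so the plate is home. Now to the tongs, turning the tool to yaw about 17.6° so the wrist camera looks over the tips.

```bash
python3 -m handwheel '0 0 -32 0 0.17; 0 0 -64 0 0.34; 0 0 -96 0 0.51; 0 0 -128 0 0.69; 0 0 -160 0 0.86; 0 0 -192 0 1.03; 0 0 -224 0 1.2; 0 0 -256 0 1.38'
python3 - <<'E'
from station import *
s=get_state();print(s["tool_pos"].round(4),s["eef_rot"].round(2),s["joint_positions"].round(2))
E
```

```text
time_s: 18.8
tool_pos: [0.5102, -0.1231, 0.211]
eef_rot: [-179.0, -0.1, 94.6]
contact_force: [-0.5, -0.2, 0.7]
finger_gap: 0.0855
[ 0.5102 -0.1231  0.211 ] [-1.7901e+02 -1.1000e-01  9.4620e+01] [-13.44  11.28 -14.09  65.61  -0.2   71.95]
```

```bash
python3 -m handwheel '0 -35 -7 0 0.19; 0 -70 -14 0 0.38; 0 -106 -21 0 0.56; 0 -141 -28 0 0.75; 0 -176 -35 0 0.94; 0 -211 -42 0 1.13; 0 -247 -50 0 1.32; 0 -247 -50 0 1.344';python3 -m handwheel '0 0 0 0 0'
python3 - <<'E'
from station import *
from h import *
for n in("wrist","top"):
    d=eyes.read_camera(n); cv2.imwrite(f"pics/{n}6.png",d["image"]); np.savez(f"{n}6.npz",**d)
s=get_state();print(s["tool_pos"].round(4),s["eef_rot"].round(2),s["joint_positions"].round(2))
E
```

```text
time_s: 19.8
tool_pos: [0.4816, -0.3744, 0.211]
eef_rot: [-179.6, 0.9, 17.7]
contact_force: [-0.1, 0.7, -0.1]
finger_gap: 0.0853
time_s: 19.92
tool_pos: [0.4822, -0.3719, 0.2117]
eef_rot: [-179.6, 0.9, 18.0]
contact_force: [0.1, 0.5, 0.3]
finger_gap: 0.0855
[ 0.4826 -0.3715  0.2123] [-179.67    0.85   18.08] [-37.31  20.04  -2.31  68.41  -0.51 124.61]
```

View pics/wrist6.png

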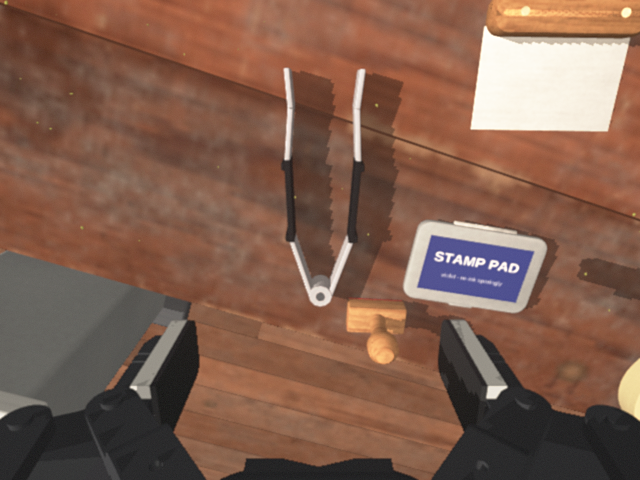

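Run:
```python
from h import *
d=dict(np.load("wrist6.npz"));im=d["image"]
crop(im,260,55,120,260,2.3,"pics/w6.png")
k=np.zeros((480,640),np.uint8)
k[150:250,275:375]=(im.max(2)<62)[150:250,275:375]
n,lb,st,c=cv2.connectedComponentsWithStats(k)
for i in range(1,n):
    if st[i,4]<100: continue
    v,u=np.nonzero(lb==i);p=ray(d,u,v,.026)[:,:2]*1000
    r=cv2.minAreaRect(p.astype(np.float32));print(st[i],np.round(r[0],1),np.round(r[1],1),r[2])
pv=ray(d,320,296,.026)[0,:2]*1000
tl,tr=ray(d,[287,361],[69,70],.026)[:,:2]*1000
print("pivot",pv,"tips",tl,tr,np.linalg.norm(tl-tr)); m=(tl+tr)/2-pv
print("len",np.hypot(*m),"yaw",np.degrees(np.arctan2(m[1],m[0])),"grip",pv+85*m/np.hypot(*m))
```

```text
[282 157  14  84 619] [ 473.6 -349.7] [68.1  8.2] 19.592086791992188
[348 161  16  82 641] [ 487.8 -400.3] [66.9  8.3] 15.11439037322998
pivot [ 399.85651205 -399.74193716] tips [ 566.25376035 -320.47319848] [ 582.03428511 -371.23922619] 53.162153183437034
len 182.4275410166903 yaw 17.180416541422183 grip [ 481.06375918 -374.63450774]
```

View pics/w6.png

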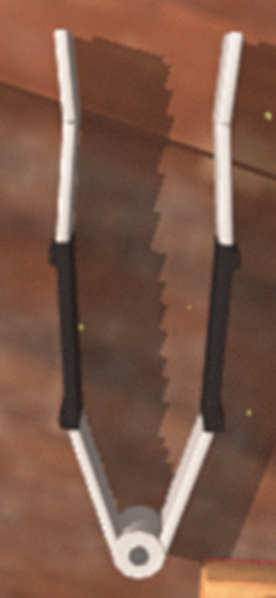

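Flats' midpoint is (480.7,-375), their centres 52.5 mm apart (about 57 outside, as given), yaw about 17.2°. Descend over them.

```bash
python3 -m handwheel '0 0 4 50 0.015; 0 0 4 100 0.015; 0 0 4 150 0.015; 0 0 4 160 0.015; 0 0 4 160 0.015; 0 0 4 160 0.015'
python3 - <<'E'
from station import *
s=get_state();print(s["tool_pos"].round(4),s["eef_rot"].round(2),s["joint_positions"].round(2))
E
```

```text
time_s: 20.78
tool_pos: [0.4832, -0.3774, 0.0554]
eef_rot: [-179.9, 0.7, 17.1]
contact_force: [-0.2, -0.5, 0.0]
finger_gap: 0.0851
[ 0.4832 -0.3774  0.0554] [-179.93    0.7    17.12] [-37.71  26.62 -14.19  49.65  -0.53 125.17]
```

```bash
python3 -m handwheel '0 -1 -3 20 0; 0 -1 -3 40 0; 0 -1 -3 55 0; 0 -1 -3 55 0;0 -1 -3 55 0'; python3 -m handwheel '40 0 0 0 0;70 0 0 0 0;85 0 0 0 0;95 0 0 0 0;101 0 0 0 0;101 0 0 0 0;101 0 0 0 0'
python3 - <<'E'
from station import *
from h import *
d=eyes.read_camera("wrist"); cv2.imwrite(f"pics/wrist7.png",d["image"])
s=get_state();print(s["tool_pos"].round(4),s["eef_rot"].round(2),s["finger_gap"])
E
```

```text
time_s: 21.4
tool_pos: [0.4796, -0.3745, -0.001]
eef_rot: [-179.8, 0.8, 17.1]
contact_force: [0.0, -0.5, 0.0]
finger_gap: 0.0857
time_s: 22.28
tool_pos: [0.4798, -0.3746, -0.0009]
eef_rot: [-179.9, 0.8, 17.1]
contact_force: [-0.6, -0.2, 7.5]
finger_gap: 0.0517
[ 0.4798 -0.3746 -0.0009] [-179.86    0.75   17.09] 0.05199212694458978
```

View pics/wrist7.png

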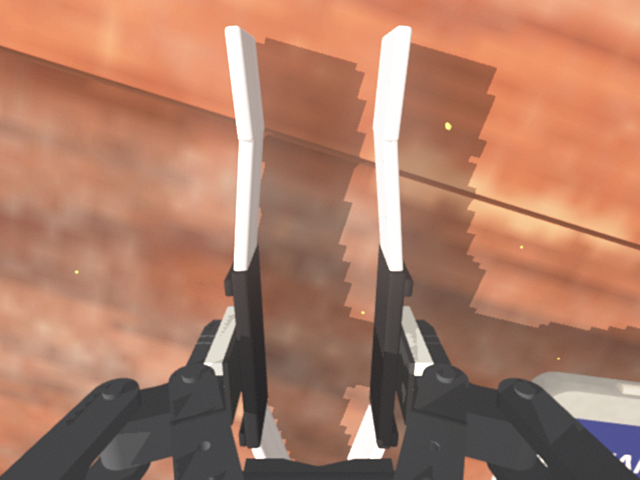

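The tongs sit between the pads near the middle of the flats, tips open at (240,80) and (393,80). Finger tips just touch the table. Lift and check.

```bash
python3 -m handwheel '101 0 0 -6 0; 101 0 0 -12 0; 101 0 0 -25 0; 101 0 0 -40 0;101 0 0 -40 0'
python3 - <<'E'
from station import *
from h import *
d=eyes.read_camera("wrist"); cv2.imwrite(f"pics/wrist8.png",d["image"]);np.savez("wrist8.npz",**d)
d=eyes.read_camera("scene"); crop(d["image"],320,160,160,90,4,"pics/s8.png");np.savez("scene8.npz",**d)
s=get_state();print(s["tool_pos"].round(4),s["eef_rot"].round(2),s["finger_gap"])
E
```

```text
time_s: 22.95
tool_pos: [0.4808, -0.3749, 0.04]
eef_rot: [-179.9, 0.7, 17.1]
contact_force: [-0.5, -0.4, -1.1]
finger_gap: 0.0514
[ 0.4797 -0.3741  0.0383] [-179.79    0.8    17.09] 0.05175492098953543
```

View pics/wrist8.png

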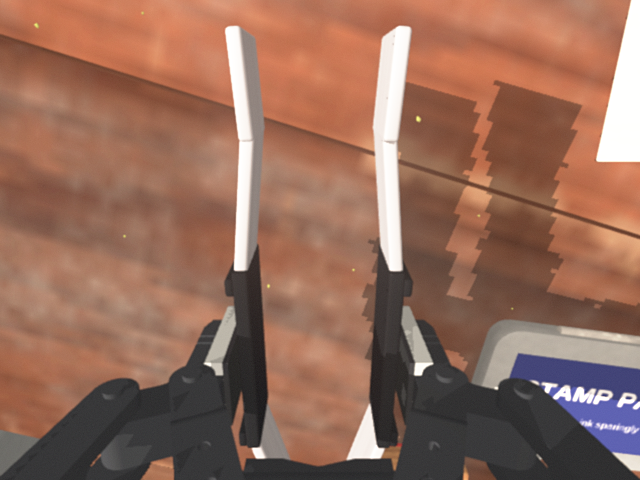

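View pics/s8.png

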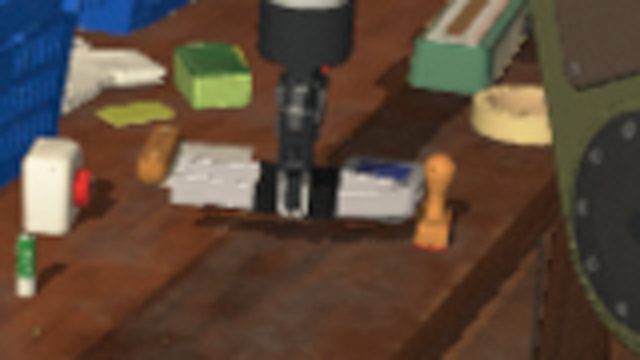

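Tongs hang firmly and level in the gripper (scene view: bottom edge clear of the table). Move to the pre-pose behind the battery, turning to yaw 45°.

```bash
python3 -m handwheel '101 13 -14 -8 -0.1; 101 26 -28 -15 -0.2; 101 39 -42 -20 -0.3; 101 52 -56 -25 -0.4; 101 63 -69 -25 -0.487; 101 63 -69 -25 -0.487; 101 63 -69 -25 -0.487'
python3 - <<'E'
from station import *
from h import *
d=dict(np.load("scene8.npz"))
print("bat foot",ray(d,320+25/4-.4,160+296/4-.4,0),"top",ray(d,320+27/4-.4,160+238/4-.4,.05))
d=eyes.read_camera("wrist"); cv2.imwrite(f"pics/wrist9.png",d["image"]);np.savez("wrist9.npz",**d)
s=get_state();print(s["tool_pos"].round(4),s["eef_rot"].round(2),s["finger_gap"],s["joint_positions"].round(1))
E
```

```text
time_s: 23.92
tool_pos: [0.5193, -0.2897, 0.0619]
eef_rot: [-179.4, 0.6, 44.9]
contact_force: [0.6, -0.6, -1.7]
finger_gap: 0.0518
bat foot [[ 0.62442491 -0.17872047  0.        ]] top [[ 0.62246902 -0.17741792  0.05      ]]
[ 0.5193 -0.2899  0.062 ] [-179.37    0.64   44.9 ] 0.051529302173801445 [-28.9  24.7 -16.2  49.9  -0.4 106.2]
```

View pics/wrist9.png

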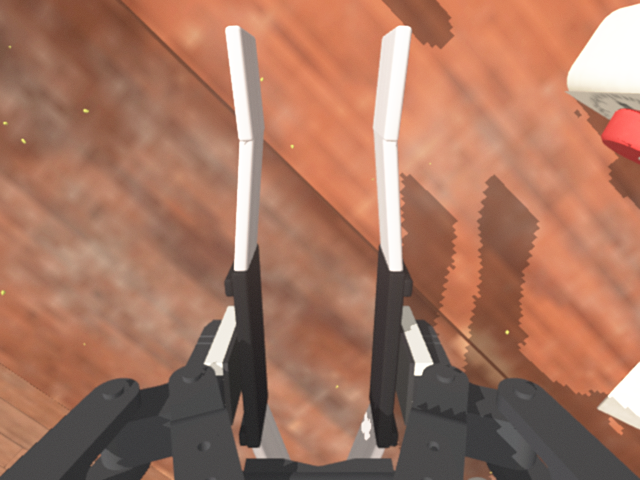

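Wrist view: tips open at (240,80) and (395,80); battery is still outside the frame, with its shadow tip at (430,20). Two views agree on battery about (625.5,-185): 60 mm ahead, 1 mm sideways. Lower, then advance part way.

```bash
python3 -m handwheel '101 0 1 15 0; 101 0 1 30 0; 101 0 1 45 0; 101 0 1 50 0; 101 0 1 50 0;101 10 1 50 0; 101 20 1 50 0; 101 20 1 50 0'
python3 - <<'E'
from station import *
from h import *
d=eyes.read_camera("wrist"); cv2.imwrite(f"pics/wrist10.png",d["image"]);np.savez("wrist10.npz",**d)
s=get_state();print(s["tool_pos"].round(4),s["eef_rot"].round(2),s["finger_gap"],s["joint_positions"].round(1))
d=eyes.read_camera("top"); crop(d["image"],380,160,110,100,6,"pics/t10.png");np.savez("top10.npz",**d)
E
```

```text
time_s: 24.98
tool_pos: [0.5351, -0.2754, 0.0126]
eef_rot: [-179.5, 0.6, 45.1]
contact_force: [-0.8, 0.4, -1.1]
finger_gap: 0.0518
[ 0.5346 -0.2756  0.0124] [-179.43    0.61   45.06] 0.05159556756321762 [-27.1  28.4 -17.9  44.4  -0.4 107.9]
```

View pics/wrist10.png

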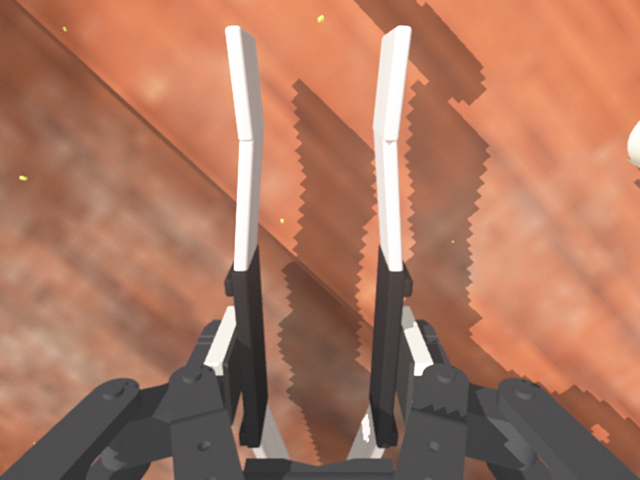

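View pics/t10.png

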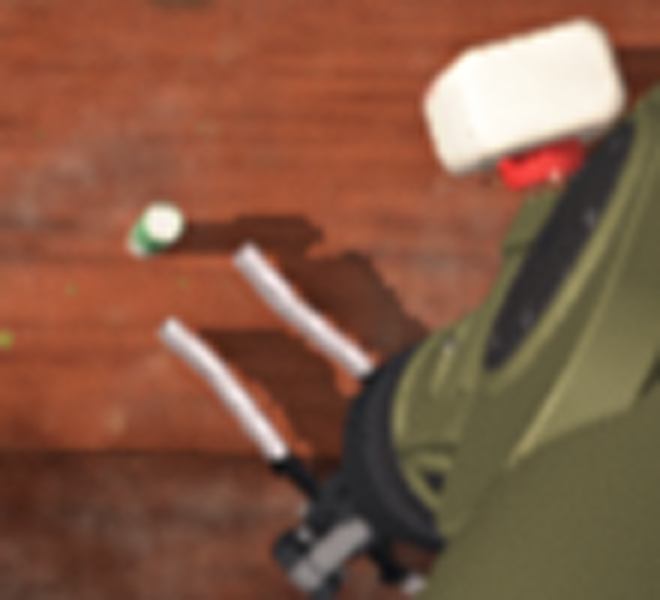

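Run:
```python
from h import *
d=dict(np.load("top10.npz"))
f=lambda u,v,z: ray(d,380+u/6-.42,160+v/6-.42,z)[0,:2]*1000
a,b=f(167,325,.039),f(247,250,.039); t=f(164,220,.05); ft=f(138,242,.0)
print(a,b,np.linalg.norm(a-b),"bat",t,"foot edge",ft)
th=np.radians(45.06);X=np.array([np.cos(th),np.sin(th)]);Y=np.array([np.sin(th),-np.cos(th)])
tcp=np.array([534.6,-275.6])
for n,p in dict(a=a,b=b,bat=t).items(): print(n,(p-tcp)@X,(p-tcp)@Y)
im=d["image"].astype(int)
m=np.zeros((480,640),bool);m[190:206,398:416]=((im.min(2)>140)|((im[...,1]>im[...,2]+10)))[190:206,398:416]
v,u=np.nonzero(m);print(u.mean(),v.mean(),ray(d,u.mean(),v.mean(),.03))
```

```text
[ 588.74389206 -189.86082256] [ 618.63316812 -220.33539124] 42.685690339321106 bat [ 628.02434192 -186.68081724] foot edge [ 626.05068446 -183.0460629 ]
a 98.93560846724833 -22.237647631965917
b 98.47704606985575 20.445579521942076
bat 128.9329361251882 3.320648641033978
405.53333333333336 197.55555555555554 [[ 0.62770705 -0.18613805  0.03      ]]
```

In the top view the tips end 98.7 mm ahead of the TCP and the battery is 128.9 ahead, 4 mm to the tool's +y from the tips' midline. Shift sideways first, then advance 41 mm.

```bash
python3 -m handwheel '101 0 3.5 0 0; 101 5 3.5 0 0; 101 12 3.5 0 0; 101 20 3.5 0 0; 101 28 3.5 0 0;101 36 3.5 0 0; 101 41 3.5 0 0; 101 41 3.5 0 0'
python3 - <<'E'
from station import *
from h import *
d=eyes.read_camera("wrist"); cv2.imwrite(f"pics/wrist11.png",d["image"]);np.savez("wrist11.npz",**d)
s=get_state();print(s["tool_pos"].round(4),s["eef_rot"].round(2),s["finger_gap"],s["joint_positions"].round(1))
d=eyes.read_camera("top"); crop(d["image"],380,160,110,100,6,"pics/t11.png");np.savez("top11.npz",**d)
E
```

```text
time_s: 26.08
tool_pos: [0.5657, -0.2492, 0.0116]
eef_rot: [-179.4, 0.6, 45.0]
contact_force: [-1.3, 0.9, -1.0]
finger_gap: 0.0517
[ 0.5654 -0.2494  0.0116] [-179.39    0.62   45.01] 0.051735315712398755 [-23.6  30.  -15.4  45.5  -0.4 111.4]
```

View pics/wrist11.png

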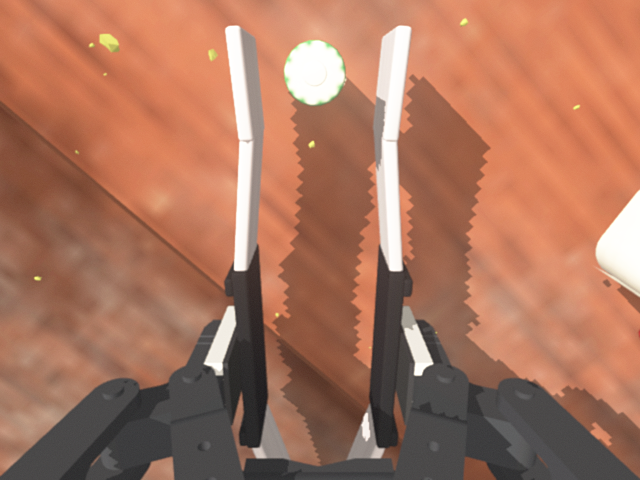

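View pics/t11.png

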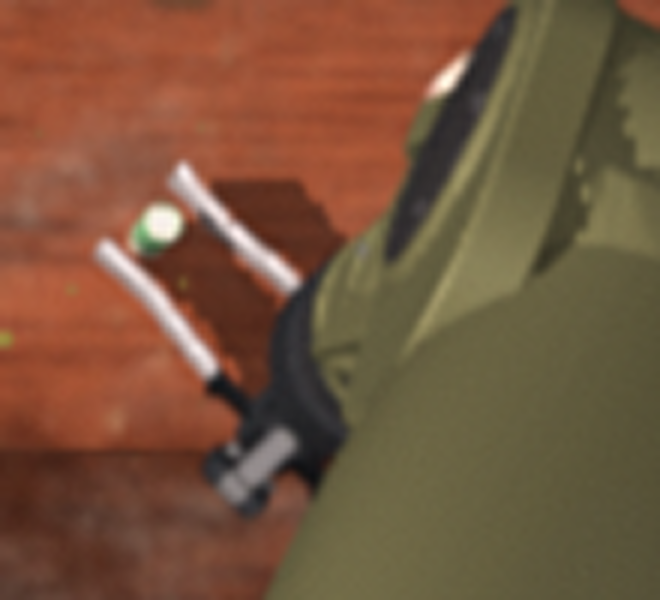

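Battery stands between the pads: centre (315,72) in the wrist view, pad inner faces at about columns 258 and 383. The top view gives it 88.6 mm ahead, which is pad middle. Squeeze gently.

```bash
python3 -m handwheel '108 0 0 0 0; 115 0 0 0 0; 121 0 0 0 0; 126 0 0 0 0; 130 0 0 0 0;133 0 0 0 0; 135 0 0 0 0; 135 0 0 0 0';python3 -m handwheel '140 0 0 0 0; 140 0 0 0 0;140 0 0 0 0'
python3 - <<'E'
from station import *
from h import *
d=eyes.read_camera("wrist"); cv2.imwrite(f"pics/wrist12.png",d["image"]);np.savez("wrist12.npz",**d)
E
```

```text
time_s: 27.18
tool_pos: [0.5654, -0.2496, 0.0117]
eef_rot: [-179.4, 0.6, 45.0]
contact_force: [0.5, -0.5, 0.2]
finger_gap: 0.0405
time_s: 27.55
tool_pos: [0.5654, -0.2495, 0.0117]
eef_rot: [-179.4, 0.6, 45.0]
contact_force: [-1.3, -1.1, 0.3]
finger_gap: 0.0395
```

View pics/wrist12.png

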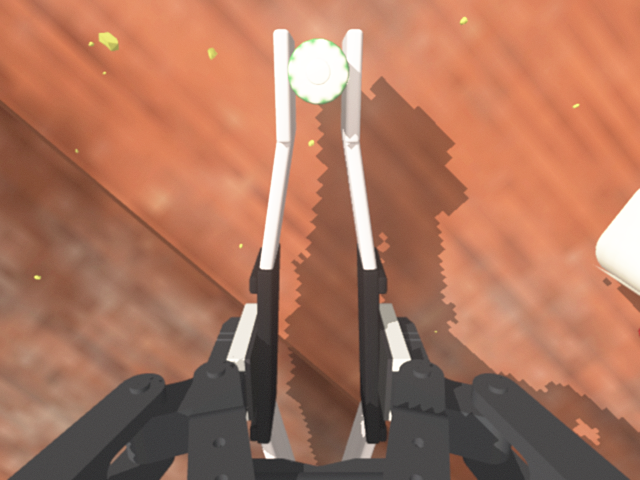

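```bash
python3 -m handwheel '145 0 0 0 0; 145 0 0 0 0;145 0 0 0 0'; python3 -m handwheel '150 0 0 0 0; 150 0 0 0 0;150 0 0 0 0'
```

```text
time_s: 27.98
tool_pos: [0.5654, -0.2496, 0.0116]
eef_rot: [-179.4, 0.6, 45.0]
contact_force: [-0.4, -0.4, -0.1]
finger_gap: 0.0396
time_s: 28.35
tool_pos: [0.5654, -0.2496, 0.0116]
eef_rot: [-179.4, 0.6, 45.0]
contact_force: [-0.5, -0.2, 0.0]
finger_gap: 0.0395
```

Stalled at 39.5 mm, so the tongs are firmly on the battery. Lift slowly.

```bash
python3 -m handwheel '150 0 0 -4 0; 150 0 0 -10 0; 150 0 0 -20 0; 150 0 0 -32 0;150 0 0 -45 0;150 0 0 -50 0;150 0 0 -50 0;150 0 0 -50 0'
python3 - <<'E'
from station import *
from h import *
d=eyes.read_camera("wrist"); cv2.imwrite(f"pics/wrist13.png",d["image"])
d=eyes.read_camera("scene"); crop(d["image"],300,140,160,110,5,"pics/s13.png");np.savez("scene13.npz",**d)
s=get_state();print(s["tool_pos"].round(4),s["eef_rot"].round(2),s["finger_gap"],s["joint_positions"].round(1))
E
```

```text
time_s: 29.35
tool_pos: [0.5658, -0.2494, 0.0612]
eef_rot: [-179.4, 0.6, 45.0]
contact_force: [-0.2, 0.5, -1.6]
finger_gap: 0.0392
[ 0.5657 -0.2493  0.0611] [-179.34    0.63   45.  ] 0.039331473874006775 [-23.6  27.1 -12.6  51.2  -0.3 111.4]
```

View pics/wrist13.png

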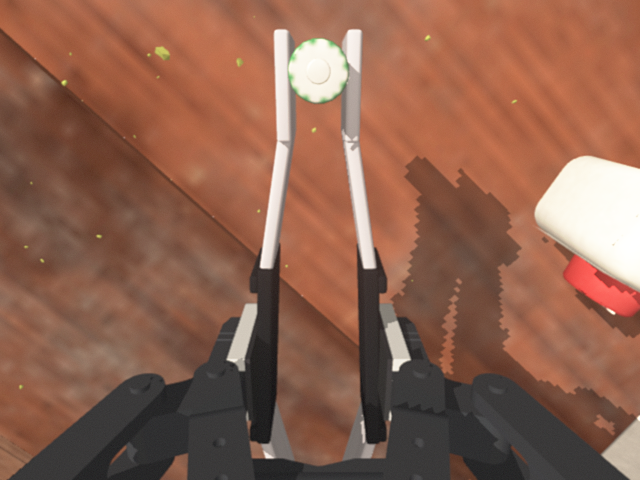

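View pics/s13.png

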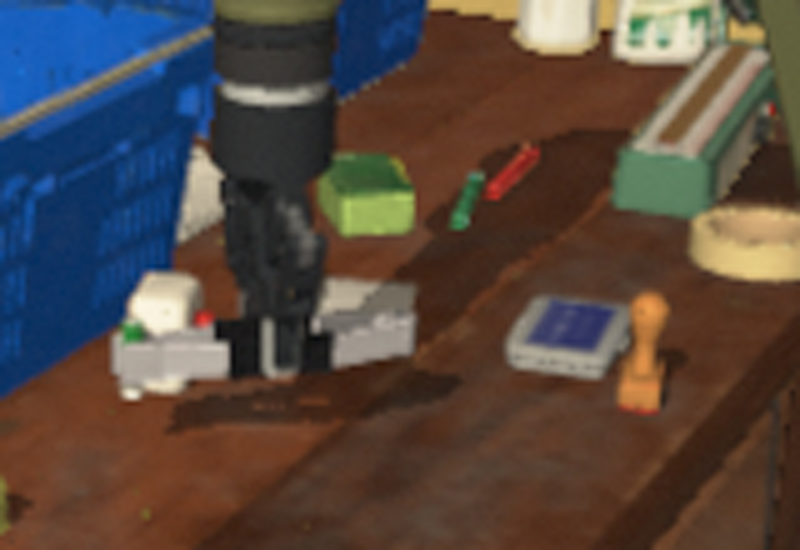

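Battery held upright in the tongs, clear of the table (scene view at about (130,360)). Carry it to the holder: 236 mm along tool x and -348 mm along tool y, raising 40 mm.

```bash
python3 -m handwheel '150 3 -5 -8 0; 150 12 -17 -18 0; 150 24 -36 -28 0; 150 40 -60 -36 0;150 57 -85 -40 0;150 75 -111 -40 0;150 93 -138 -40 0;150 111 -164 -40 0'; python3 -m handwheel '150 18 -26 0 0; 150 36 -53 0 0; 150 54 -80 0 0; 150 72 -106 0 0;150 88 -131 0 0;150 103 -152 0 0;150 113 -168 0 0;150 120 -178 0 0';  python3 -m handwheel '150 5 -6 0 0; 150 5 -6 0 0;150 5 -6 0 0; 150 5 -6 0 0';python3 - <<'E'
from station import *
from h import *
for n in ("wrist","top","scene"):
    d=eyes.read_camera(n); np.savez(n+"14.npz",**d); cv2.imwrite(f"pics/{n}14.png",d["image"])
    if n=="top": crop(d["image"],180,160,180,120,4,"pics/t14.png")
    if n=="scene": crop(d["image"],220,180,200,140,4,"pics/s14.png")
s=get_state();print(s["tool_pos"].round(4),s["eef_rot"].round(2),s["finger_gap"],s["joint_positions"].round(1))
E
```

```text
time_s: 30.45
tool_pos: [0.5285, -0.0527, 0.103]
eef_rot: [-179.4, 0.6, 45.1]
contact_force: [1.4, 0.3, -1.5]
finger_gap: 0.0393
time_s: 31.45
tool_pos: [0.4877, 0.1569, 0.1032]
eef_rot: [-179.4, 0.6, 45.1]
contact_force: [-0.1, -1.1, -1.0]
finger_gap: 0.0397
time_s: 31.95
tool_pos: [0.4877, 0.1629, 0.1027]
eef_rot: [-179.4, 0.6, 44.9]
contact_force: [0.2, 0.5, -1.8]
finger_gap: 0.0395
[0.4877 0.1631 0.1028] [-179.4     0.61   44.96] 0.039612301899580836 [ 18.3  14.7 -24.8  51.4   0.3 153.4]
```

View pics/wrist14.png

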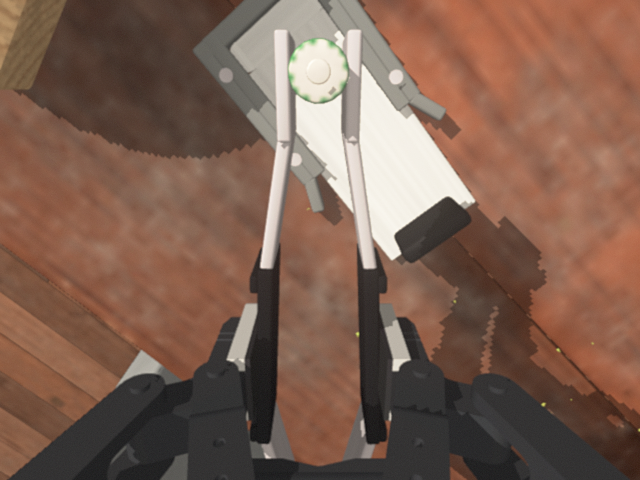

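View pics/t14.png

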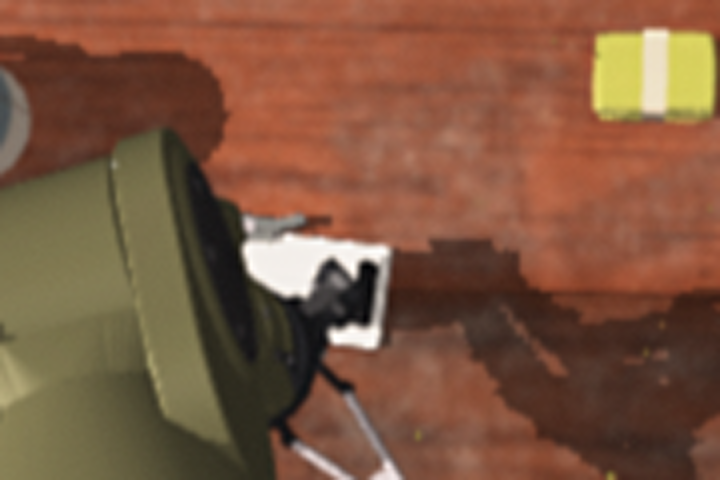

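View pics/s14.png

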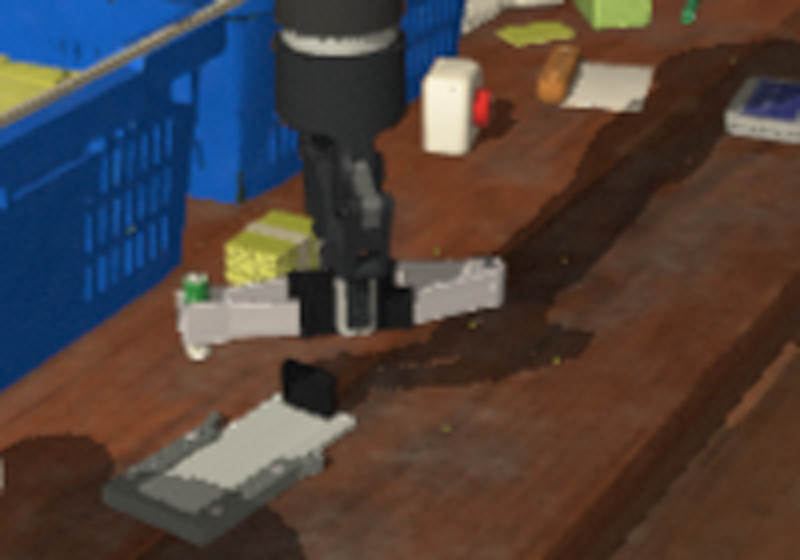

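```bash
python3 -m handwheel '150 0 0 0 0; 150 0 0 0 0;150 0 0 0 0; 150 0 0 0 0';python3 - <<'E'
from station import *
from h import *
w=dict(np.load("wrist14.npz"));s=dict(np.load("scene14.npz"))
def R(d,u,v):
    a=ray(d,u,v,.3)[0];b=ray(d,u,v,0)[0];return a,(b-a)/np.linalg.norm(b-a)
a,x=R(w,317.5,71);b,y=R(s,220+197/4-.4,180+277/4-.4)
t=np.linalg.lstsq(np.stack([x,-y],1),b-a,rcond=None)[0]
p,q=a+t[0]*x,b+t[1]*y;print("battery top",p,q)
sv=np.array([.1063,.9943]);l=np.array([-sv[1],sv[0]]);st=np.array([552.9,266.1])
e=ray(w,[473,391],[201,261],.006)[:,:2]*1000; print("back corners along",(e-st)@sv,"lat",(e-st)@l)
g=get_state();print(g["tool_pos"].round(4),g["dq"].round(2),g["finger_gap"],g["contact_force"].round(1))
E
```

```text
time_s: 32.6
tool_pos: [0.4876, 0.1635, 0.1028]
eef_rot: [-179.4, 0.6, 45.0]
contact_force: [-0.4, -0.3, -1.3]
finger_gap: 0.0395
battery top [0.55130858 0.2246823  0.13814591] [0.5506552  0.22421505 0.13812526]
back corners along [-148.45404738 -149.46251295] lat [-29.67079429  29.20104034]
[0.4876 0.1635 0.1028] [-0.01 -0.04  0.01  0.09  0.08  0.01] 0.0394872670657054 [-0.4 -0.3 -1.3]
```

Two views agree on the battery: centre about 113 mm up, 3 mm from the slot's middle. The plate's back edge is unchanged at 149 mm before the stop. Hand in.

Run:
```python
from station import *
print(job_done()); s=get_state(); print(s["time_s"],s["finger_gap"],s["tool_pos"])
```

```text
the job is handed in; nothing more can be done
None
the job is handed in; nothing more can be done
```

The plate is home in the holder, and the battery is held in the squeezed tongs above it. I handed the job in at about 33 s of the 64 s allowed; no verdict is reported.

**What I did:**
- I gripped the plate by its rib and slid it into the slot until the push stalled at the stop, at about 20 N.
- I then picked up the tongs by the flats, closed them on the battery and lifted it. I carried it over the holder without the gripper coming near it.

**Last checks:**
- **Plate:** its back edge measured 148.5–149.5 mm before the stop against 150 mm ideal. That is within camera error and unchanged since I released it.
- **Battery:** two camera views put its centre about 113 mm above the table and about 3 mm from the slot's middle. The arm was at rest.
- **Tongs:** the finger gap held steady at 39.5 mm, which is 1.5 mm below the nominal 41 mm. The squeeze force could not be read directly.
- **Mug, timer and tile bundle:** never approached closely. They were not measured again at the end.

**What went wrong:** early on, a move ran into the last joint's limit and left the tool tilted 2.2°. I took most of that out at the opposite limit. A lean of just under 1° remained for the rest of the job and did no harm that I could see.

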